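# Scoop erasers into the tub and clip the scoop away

## Task

Take the scoop, scoop erasers out of the sloping hopper tray and tip at least four of the six into the round cardboard tub, never touching an eraser with the fingers. Then put the empty scoop away: press its neck straight down past the sprung jaw into the fork clip, pan on the clip's +x side, and let go. Leave no eraser on the bench or in the scoop, and leave the pencil pot, the note box and the stapler where they are.

Things in the scene. Friction and masses are not known exactly. Their poses are not given: they have to be found in the camera images.
- scoop: Aluminium scoop, 210 long (mm). Origin: underside of the pan, middle of its back edge; x forward to the lip, z up. Pan x 0..95, 84 wide, floor 1.6 thick, walls 40 to 45 high, sloping to the lip from x = 50, front open. Behind it a round steel neck, 14 diameter, axis y 0, z 30, x -45..0; then a black flat-sided grip, x -115..-45, 18 wide, z 18..42. 170 g, centre of mass x = 17. Lies flat.
- scoop_grip (a point): Good gripping point of the scoop: in the black grip, at (-85, 0, 32) mm in the scoop's frame. Axes as the scoop's.
- scoop_lip (a point): Middle of the front edge of the pan's underside, at (95, 0, 0) mm in the scoop's frame. Axes as the scoop's.
- scoop_neck (a point): Middle of the round neck, on its axis, at (-25, 0, 30) mm in the scoop's frame. Axes as the scoop's; x runs along the neck.
- hopper: Grey open-topped tray (mm), fixed; six erasers lie on its floor, in the low half. Origin: on the bench under its middle; x from its open near end to its closed low end. Floor x -80..80, 92 wide, falls 10 degrees along +x, from 56 high at the open end (no wall) to 28 at the far wall. Side walls 4 thick, 85 high; far wall x 80..84, 85 high.
- hopper_low (a point): Middle of the hopper's lower floor edge where the floor meets the inside of the far wall, 28 mm above the bench. Axes as the hopper's.
- tub: Round open brown cardboard tub, fixed, outer diameter 130, wall 4, 70 high, floor 14 thick. Origin: centre of its underside; z up. It and the clip swap sides between starts.
- tub_mid (a point): On the tub's axis, 35 mm above the bench (21 mm above its inner floor).
- tub_rim (a point): Centre of the tub's mouth, 70 mm above the bench.
- clip: Steel fork clip (mm), fixed, that stores the scoop flat on the bench by its neck, pan on the +x side. Origin: on the bench under the seat. Slot along x, 22 long, open at the top; walls 62 high, flared lip at -y to 73; slot y -9..9, widening to y = 16 above z = 40. The neck pressed straight down (under 10 N) swings the sprung jaw aside; it snaps back over the neck.
- clip_seat (a point): Where the neck's axis comes to lie in the clip: in the slot, 30 mm above the bench. Axes as the clip's.
- jaw (a joint): Angle (rad) of the sprung jaw hinged at the top of the clip's +y wall (y = 12, z = 57 mm in the clip's frame). 0: closed, slanting across the slot 30 degrees below level, tip 20 mm from the hinge; grows to 1.05 as the neck pushes it down. The spring closes it.
- pencil_pot: Bystander: grey square pot of pencils, 70 x 70 mm, about 160 high. Origin: centre of its underside.
- note_box: Bystander: low cardboard box with a block of notes, 85 x 85 x 35 mm. Origin: centre of its underside.
- stapler: Bystander: desk stapler, 130 x 36 x 51 mm, long axis x. Origin: centre of its underside.
- eraser0: White cushion-shaped eraser, 30 x 30 x 20 mm with fully rounded edges (z across the 20 mm), about 16 g, smooth. Origin: its centre.
- eraser1: White cushion-shaped eraser, 30 x 30 x 20 mm with fully rounded edges (z across the 20 mm), about 16 g, smooth. Origin: its centre.
- eraser2: White cushion-shaped eraser, 30 x 30 x 20 mm with fully rounded edges (z across the 20 mm), about 16 g, smooth. Origin: its centre.
- eraser3: White cushion-shaped eraser, 30 x 30 x 20 mm with fully rounded edges (z across the 20 mm), about 16 g, smooth. Origin: its centre.
- eraser4: White cushion-shaped eraser, 30 x 30 x 20 mm with fully rounded edges (z across the 20 mm), about 16 g, smooth. Origin: its centre.
- eraser5: White cushion-shaped eraser, 30 x 30 x 20 mm with fully rounded edges (z across the 20 mm), about 16 g, smooth. Origin: its centre.

How it is judged:
By the outcome, as a careful person would: the job done as asked, in the order asked, and still so for the second after the job is handed in, with the robot touching nothing.
It also fails if it takes over 59 s, if anything falls off the work surface, if the arm or the gripper's body presses on something with over 40 N, if the wrist force passes 120 N, or if a joint passes its speed limit or range.

## Robot

A 6-joint arm with a two-finger parallel gripper is mounted at the origin on the work surface. World frame = base frame: x ahead of the robot, y to its left, z up, the work surface at z = 0. Lengths are in m, angles in rad, forces in N, time in s.
With the tool pointing down it reaches from about 0.35 to 0.775 m from the base axis. Payload 7.3 kg.
Tool frame: the origin (TCP) lies at the very end of the fingers, on their centre line; the grasp point (between the pads) lies 19 mm behind it; z points along the fingers, y is the line along which they close (so a half turn about z gives the same grasp; the last joint's range is limited). The gripper opens to 92 mm and grips with 3 to 60 N. Pads are 19 mm wide; open, the fingers measure 130 mm over their backs; the gripper's body (75 mm by 190 mm) begins 47 mm behind the grasp point.
Start: joints at [1.156, 0.342, 1.524, -0, 1.275, -0.146], TCP at [0.139, 0.506, 0.227] pointing down, gripper open.
Joint ranges: [-2.53, 2.53], [-0.77, 2.02], [0.04, 2.7], [-1, 4.14], [0.28, 2.66], [-3.11, 3.11]. Speed limits (rad/s): [2.57, 2.57, 3.14, 3.14, 3.14, 3.14].

## Interface

Orientations are given as a unit quaternion [w, x, y, z].
In Python, from bench import movep, move_straight, move_joints, release, close, sleep, ik, get_obs, read_camera, Unreachable, finish_job, trace gives the robot as it stands. Calls block until the motion is done:
- movep(position, orientation): joint-space move of the TCP to a pose.
- move_straight(position, orientation=None, speed=0.15, max_force=None): straight line of the TCP; orientation=None keeps the orientation; speed is the mean speed in m/s. With max_force (N) it stops when the force on the tool has changed by that much, and returns True; else False.
- move_joints(angles): joint-space move.
- release() and close(strength=None): open the fingers fully, or close them until they stop; strength is the grip in N (None keeps the last).
- sleep(seconds).
- ik(position, orientation): joint angles nearest the present ones, or None.
- get_obs(): the state.
- read_camera(name): name is "scene" or "top" or "wrist"; returns a dict with "color" (384x512x3 uint8, blue, green, red), "mtx" (3x3 intrinsics, pixels), "R" (3x3) and "t" (3): a world point X has camera coordinates R X + t. Camera axes: x right, y down, z forward; pixel columns grow to the right and rows downward; lengths in m; the calibration is good to about 2 mm. A picture is of the moment at which its call begins. There is no depth.
A pose or a line that the arm cannot do raises Unreachable and nothing moves.
- finish_job(): hands the job in; it is judged then, once.
Trained networks look in the newest picture that a camera, given by its name, has taken for a name from the list of things; names that differ only in an ending like _2 or _b are one class to them, and where a whole thing is asked for, a point or a joint stands for the part that bears it (a point fixed in the world has none). Each returns a list of dicts, best first, with "confidence" (0 to 1); they miss things now and then, are a little off and sometimes report something else, mostly with a low value. They report only what shows in the picture. A call takes as long as a camera call.
- trace(camera, label): "pixels" (384x512 bool, what is visible of it) and "at" ([column, row] in pixels, amid what is visible of it).
The state is a dict: "t": time; "joints": joint angles; "qd": joint speeds; "tau": joint torques, N m; "ee_pos": TCP position; "eef_rot": TCP orientation; "wrist_force": force on the tool from outside, world axes, zero at the start; "torque": the same for the moment, N m; "grip_width": finger opening in m; "grip_force": force on a finger pad.
Only numpy, scipy, OpenCV 4.12 (cv2) and the standard library are available. Lean on these libraries where they do the work, as an engineer would, in place of code of your own. Each camera call takes 0.05 s, during which the arm holds its last target. There are 200 camera calls.

## Working session

There is one attempt and no reset: what is moved stays moved. The work goes in short steps, each a Python script; the robot and the scene stay as the last script left them, time stands still between calls to the robot, and variables do not carry over. Pictures are saved under pics/ and viewed, at most 10 in all, crops included, and the job is handed in when it is done.

```bash
ls; mkdir -p pics
python3 - <<'E'
from bench import *
import cv2, numpy as np
o=get_obs(); print({k:np.round(v,3) for k,v in o.items()})
a=read_camera("top");b=read_camera("scene")
cv2.imwrite("pics/a.png",a["color"]);cv2.imwrite("pics/b.png",b["color"])
for n,c in(("top",a),("scene",b)):
    print(n,-c["R"].T@c["t"],c["R"].round(2).tolist(),c["mtx"].round(0).tolist())
    for l in ["scoop","hopper","tub","clip","pencil_pot","note_box","stapler","eraser0"]:
        print(l,[(np.round(d["at"],1).tolist(),round(d["confidence"],2),int(d["pixels"].sum())) for d in trace(n,l)])
E
```

```text
pics
{'t': np.float64(0.0), 'joints': array([ 1.156,  0.343,  1.525,  0.   ,  1.275, -0.146]), 'qd': array([-0.001,  0.001,  0.001, -0.001,  0.001, -0.   ]), 'tau': array([  0.   , -43.124, -24.422,   0.072,   0.056,  -0.   ]), 'ee_pos': array([0.139, 0.506, 0.226]), 'eef_rot': array([-0.   ,  0.134,  0.991, -0.001]), 'wrist_force': array([-0.141,  0.178,  0.101]), 'torque': array([ 0.042, -0.01 ,  0.031]), 'grip_force': np.float64(0.0), 'grip_width': np.float64(0.092)}
top [0.29232419 0.01650992 1.2568392 ] [[-0.01, -1.0, 0.01], [-0.98, 0.0, -0.2], [0.2, -0.01, -0.98]] [[428.0, 0.0, 247.0], [0.0, 428.0, 188.0], [0.0, 0.0, 1.0]]
scoop [([240.8, 169.1], 0.95, 1045), ([384.7, 178.6], 0.65, 1899)]
hopper [([170.1, 189.7], 0.96, 1497)]
tub [([381.4, 178.2], 0.89, 1876)]
clip [([289.5, 160.0], 0.51, 283)]
pencil_pot [([235.5, 119.4], 0.92, 852)]
note_box [([412.4, 259.0], 0.71, 1058), ([241.2, 171.7], 0.22, 1139)]
stapler [([92.2, 230.4], 0.95, 639)]
eraser0 [([159.3, 166.5], 0.63, 64), ([159.0, 192.6], 0.59, 81), ([171.6, 179.1], 0.51, 81), ([148.4, 174.6], 0.43, 93), ([163.5, 170.7], 0.41, 69)]
scene [ 1.52776943 -0.66006095  0.87912868] [[0.56, 0.83, 0.01], [0.46, -0.3, -0.83], [-0.68, 0.48, -0.55]] [[433.0, 0.0, 254.0], [0.0, 433.0, 189.0], [0.0, 0.0, 1.0]]
scoop [([261.7, 214.9], 0.84, 856)]
hopper [([303.6, 185.1], 0.74, 1462)]
tub [([229.8, 233.7], 0.71, 408), ([139.2, 249.7], 0.69, 1789)]
clip [([261.6, 214.2], 0.74, 813), ([227.9, 234.4], 0.72, 374)]
pencil_pot [([295.5, 225.9], 0.78, 1156)]
note_box [([92.3, 223.2], 0.64, 740)]
stapler [([321.3, 154.8], 0.88, 438)]
eraser0 [([300.8, 177.2], 0.57, 31), ([227.3, 234.9], 0.2, 283)]
```

Run:
```python
import cv2
a=cv2.imread("pics/a.png");b=cv2.imread("pics/b.png")
cv2.imwrite("pics/a2.png",cv2.resize(a[90:290,60:460],None,fx=2,fy=2,interpolation=2))
cv2.imwrite("pics/b2.png",cv2.resize(b[120:300,60:360],None,fx=2.6,fy=2.6,interpolation=2))
```

```text
(no output)
```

View pics/a2.png

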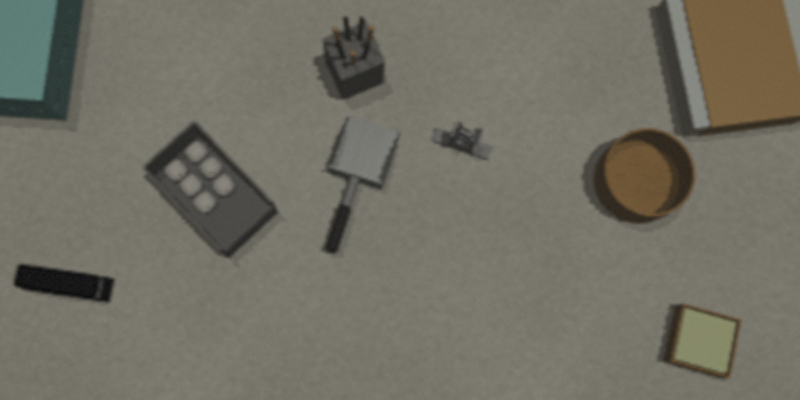

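View pics/b2.png

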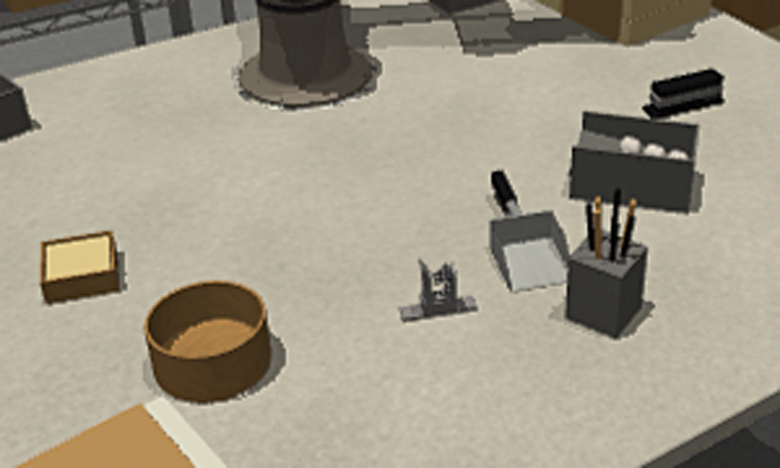

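The top view shows the hopper on the left with its closed end up-left and six erasers at about (200,175) in the crop. The scoop is at (360,170) with its lip up, the clip at (462,140), the tub at (645,175), the pot at (352,65), the stapler bottom-left and the note box bottom-right. The scene view agrees.

```bash
cat > vis.py <<'E'
import numpy as np, cv2
from scipy.optimize import minimize
from bench import *
def box(x0,x1,y0,y1,z0,z1): return np.array([[x,y,z] for x in(x0,x1) for y in(y0,y1) for z in(z0,z1)])/1000
a=np.linspace(0,2*np.pi,40)[:-1]
def slab(pts,y0,y1): return np.array([[x,y,z] for x,z in pts for y in(y0,y1)])/1000
M={"scoop":[box(0,95,-42,42,0,1.6),box(0,1,-42,42,0,45),slab([(0,0),(0,45),(50,42),(95,2),(95,0)],-42,-41),slab([(0,0),(0,45),(50,42),(95,2),(95,0)],41,42),box(-45,0,-7,7,23,37),box(-115,-45,-9,9,18,42)],
"hopper":[slab([(-80,0),(80,0),(80,28),(-80,56)],-50,50),box(-80,84,-50,-46,0,85),box(-80,84,46,50,0,85),box(80,84,-50,50,0,85)],
"tub":[np.array([[65*np.cos(t),65*np.sin(t),z] for t in a for z in(0,70)])/1000],
"pencil_pot":[box(-35,35,-35,35,0,100)],"note_box":[box(-42.5,42.5,-42.5,42.5,0,35)],"stapler":[box(-65,65,-18,18,0,51)]}
def proj(c,X):
    q=(X@c["R"].T+c["t"])@c["mtx"].T; return q[:,:2]/q[:,2:]
def W(p,X):
    s,k=np.sin(p[2]),np.cos(p[2]); return X@np.array([[k,s,0],[-s,k,0],[0,0,1]])+[p[0],p[1],0]
def sil(c,m,p):
    S=4; im=np.zeros((384*S,512*S),np.uint8)
    for X in M[m]:
        h=cv2.convexHull(((proj(c,W(p,X))+.5)*S).astype(np.float32)).round().astype(np.int32)
        cv2.fillConvexPoly(im,h,255)
    return cv2.resize(im,(512,384),interpolation=cv2.INTER_AREA)/255.
def fit(m,views,p0,yaws):
    """views: [(cam,mask)]; returns loss (1-IoU mean), pose"""
    def L(p):
        r=0
        for c,k in views:
            s=sil(c,m,p); r+=1-np.minimum(s,k).sum()/max(np.maximum(s,k).sum(),1)
        return r/len(views)
    res=[]
    for y in yaws:
        q=np.r_[p0,y]; s=np.array([[0,0,0],[.02,0,0],[0,.02,0],[0,0,.25]])+q
        o=minimize(L,q,method="Nelder-Mead",options=dict(initial_simplex=s,maxiter=120,xatol=2e-4,fatol=1e-4)); res.append((o.fun,*o.x))
    return min(res)
def ground(c,px,z=0.):
    d=c["R"].T@np.linalg.solve(c["mtx"],[*px,1]); o=-c["R"].T@c["t"]; return (o+d*(z-o[2])/d[2])
def near(c,name,label,p=None,z=0.03):
    """best-confidence detection, or the one nearest to world p"""
    d=trace(name,label)
    if p is not None: d=[e for e in d if np.hypot(*(ground(c,e["at"],z)-np.r_[p,z])[:2])<.06]
    return d[0] if d else None
E
cat > s1.py <<'E'
from vis import *
t=read_camera("top"); s=read_camera("scene"); w=read_camera("wrist")
o=get_obs(); print("wristcam",-w["R"].T@w["t"],w["R"].round(2).tolist(),w["mtx"][0,0],o["t"])
for m in M:
    d=near(t,"top",m); p=ground(t,d["at"],.03)[:2]; v=[(t,d["pixels"])]
    e=near(s,"scene",m,p)
    if e: v.append((s,e["pixels"]))
    ys=[0] if m=="tub" else np.arange(4 if m not in("pencil_pot","note_box") else 1)*np.pi/2+.4
    r=fit(m,v,p,ys); print(m,len(v),p.round(3),np.round(r,4))
e=[ground(t,d["at"],.05).round(3)[:2].tolist() for d in trace("top","eraser0")]; print(e)
print("clip",ground(t,[289.5,160],.03))
E
python3 s1.py
```

```text
wristcam [0.07683252 0.52387988 0.38474111] [[0.27, 0.96, -0.0], [0.93, -0.26, 0.24], [0.24, -0.07, -0.97]] 317.3465258206946 1.05
scoop 2 [0.592 0.02 ] [0.0827 0.5708 0.0297 5.9615]
hopper 2 [0.544 0.227] [0.2104 0.5484 0.2355 0.7703]
tub 2 [ 0.566 -0.394] [ 0.0455  0.5687 -0.3915  0.0913]
pencil_pot 2 [0.766 0.032] [0.1243 0.7436 0.0327 0.4131]
note_box 2 [ 0.335 -0.464] [ 0.0675  0.3316 -0.4646  1.3071]
stapler 2 [0.421 0.449] [0.146  0.4178 0.4446 1.4182]
[[0.575, 0.286], [0.551, 0.261], [0.585, 0.239], [0.592, 0.025]]
clip [ 0.62487418 -0.12368018  0.03      ]
```

```bash
cat > plan.py <<'E'
from bench import *
import numpy as np
from scipy.spatial.transform import Rotation as Ro
G=np.array([-.072,0,.032])
def Rs(yaw,pitch): return Ro.from_euler("ZY",[yaw,pitch])          # pitch>0: lip down
def tool(ref,local,yaw,pitch=0,roll=None):
    """tool pose that puts scoop-frame point `local` at world `ref`"""
    R=Rs(yaw,pitch); T=Ro.from_matrix(R.as_matrix()@np.diag([-1,1,-1.]))
    q=T.as_quat(); p=np.array(ref)+R.apply(G-np.array(local))+T.apply([0,0,.019])
    return p,np.array([q[3],*q[:3]])
LIP=np.array([.095,0,0]);NECK=np.array([-.025,0,.03])
E
cat > s2.py <<'E'
from plan import *
def sh(n,a):
    j=ik(*a); print(n,None if j is None else np.round(j,2))
sh("grip",tool([.571,.030,0],[0,0,0],-.322))
H=lambda x,z=0,y=0: np.array([.5484,.2355,0])+[x*np.cos(.77)-y*np.sin(.77),x*np.sin(.77)+y*np.cos(.77),z]
for x in (-.08,0,.075):
    for th in(10,20): sh(("hop",x,th),tool(H(x,.042-x*.1763),LIP,.77,np.radians(th)))
sh("up",tool(H(.06,.11),LIP,.77,np.radians(-20)))
for ya in (-.32,-.32+np.pi): sh("clip",tool([.625,-.124,.03],NECK,ya))
for h in np.arange(-180,180,20):
    ok=[]
    for th in (-15,0,20,40,50,60,70):
        c=np.array([.5687,-.3915,.075])-.02*np.array([np.cos(np.radians(h)),np.sin(np.radians(h)),0])
        j=ik(*tool(c,LIP,np.radians(h),np.radians(th)))
        if j is not None: ok.append((th,np.round(j,1).tolist()))
    print(h,[o[0] for o in ok],ok[-1][1] if ok else "")
E
python3 s2.py
```

```text
grip [-0.05  0.59  1.82 -0.    0.73 -1.3 ]
('hop', -0.08, 10) [ 0.07  0.34  1.96 -0.14  0.98 -2.19]
('hop', -0.08, 20) [ 0.16  0.41  1.8  -0.21  1.23 -2.08]
('hop', 0, 10) [ 0.18  0.47  1.79 -0.11  1.03 -2.1 ]
('hop', 0, 20) [ 0.24  0.54  1.61 -0.18  1.3  -2.03]
('hop', 0.075, 10) [ 0.25  0.59  1.61 -0.1   1.1  -2.04]
('hop', 0.075, 20) [ 0.3   0.66  1.41 -0.16  1.38 -1.99]
up [ 0.03  0.4   2.06  0.53  0.47 -2.76]
clip [-0.32  0.7   1.57 -0.    0.87 -1.57]
clip [-0.32  0.83  1.26 -0.    1.04  1.57]
-180 [0, 20, 40, 50, 60, 70] [-1.0, 0.6, 1.8, 1.7, 0.9, -0.7]
-160 [-15, 0, 20, 40, 50, 60, 70] [-1.1, 0.7, 1.6, 1.4, 1.2, -0.6]
-140 [-15, 0, 20, 40, 50, 60, 70] [-1.1, 0.8, 1.3, 1.2, 1.5, -0.6]
-120 [-15, 0, 20, 40, 50, 60, 70] [-1.0, 0.9, 1.0, 1.0, 1.9, -0.5]
-100 [-15, 0, 20, 40, 50, 60, 70] [-1.0, 1.1, 0.7, 1.0, 2.2, -0.5]
-80 [-15, 0, 20, 40, 50, 60, 70] [-0.9, 1.3, 0.2, 1.0, 2.6, -0.4]
-60 [-15, 0, 20, 40, 50, 60] [-0.8, 1.2, 0.3, 0.5, 2.6, -1.0]
-40 [-15, 0, 20, 40, 50] [-0.7, 1.0, 0.6, -0.0, 2.4, -1.6]
-20 [-15, 0, 20, 40, 50] [-0.7, 1.0, 0.6, -0.3, 2.3, -2.0]
0 [-15, 0, 20, 40, 50, 60] [-0.6, 1.2, 0.4, -0.8, 2.4, -2.5]
20 [-15, 0, 20, 40, 50, 60] [-0.5, 1.0, 0.7, -0.9, 2.1, -2.6]
40 [-15, 0, 20, 40, 50, 60] [-0.5, 0.9, 0.9, -0.9, 1.8, -2.7]
60 [-15, 0, 20, 40, 50] [-0.5, 0.8, 1.2, -0.9, 1.3, -2.9]
80 [-15, 0, 20, 40, 50] [-0.5, 0.7, 1.3, -1.0, 1.0, -3.0]
100 [0, 20, 40] [-0.6, 0.7, 1.3, -0.7, 0.8, 2.7]
120 [0, 20, 40, 70] [-0.6, 0.5, 1.9, 4.0, 0.6, -2.2]
140 [20, 40, 70] [-0.7, 0.5, 1.9, 3.1, 0.5, -1.5]
160 [20, 40, 50, 60, 70] [-0.9, 0.5, 1.9, 2.2, 0.7, -1.0]
```

```bash
cat > s3.py <<'E'
from plan import *; from vis import *
def q(yaw): return tool([0,0,0],[0,0,0],yaw)[1]
for i,(p,y) in enumerate([((.47,.14,.25),.3),((.52,-.10,.17),-.2)]):
    movep(p,q(y)); w=read_camera("wrist"); cv2.imwrite(f"pics/w{i}.png",w["color"]); np.save(f"pics/w{i}.npy",w,allow_pickle=True)
    print(get_obs()["t"],get_obs()["joints"].round(2))
    if i==0:
        for m,p0 in(("scoop",(.571,.03,-.322)),("hopper",(.548,.2355,.77))):
            d=near(w,"wrist",m,p0[:2])
            if d: k=cv2.morphologyEx(d["pixels"].astype(np.uint8),cv2.MORPH_CLOSE,np.ones((25,25))) if m=="hopper" else d["pixels"]; print(m,d["confidence"],fit(m,[(w,k)],p0[:2],[p0[2]]))
    else: print([(d["at"],d["confidence"],ground(w,d["at"],.03)) for d in trace("wrist","clip")])
E
python3 s3.py
```

```text
3.55 [ 0.13  0.26  1.58  0.    1.31 -1.74]
scoop 0.71 (np.float64(0.47943516189427615), np.float64(0.5674416828914314), np.float64(0.03228858941522517), np.float64(-0.3163098749591832))
hopper 0.75 (np.float64(0.4936410037068719), np.float64(0.5452056336469795), np.float64(0.2334577705388517), np.float64(0.7372409491998357))
4.7083 [-0.33  0.4   1.6   0.    1.14 -1.71]
[([253.0, 284.5], 0.58, array([ 0.62556913, -0.12364996,  0.03      ]))]
```

Run:
```python
import cv2,numpy as np
from vis import M,sil,proj,W
for i in(0,1):
    w=np.load(f"pics/w{i}.npy",allow_pickle=True).item(); im=w["color"].copy()
    if i==0:
        for m,p in(("scoop",(.5708,.0297,-.322)),("hopper",(.5484,.2355,.7703))):
            for X in M[m]:
                h=cv2.convexHull(proj(w,W(p,X)).astype(np.float32)).round().astype(np.int32)
                cv2.polylines(im,[h],1,(0,0,255) if m=="hopper" else (0,255,0),1)
        cv2.imwrite("pics/w0o.png",cv2.resize(im,None,fx=1.5,fy=1.5,interpolation=2))
    else: cv2.imwrite("pics/w1o.png",cv2.resize(im[200:384,150:360],None,fx=3.2,fy=3.2,interpolation=2))
```

```text
(no output)
```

View pics/w0o.png

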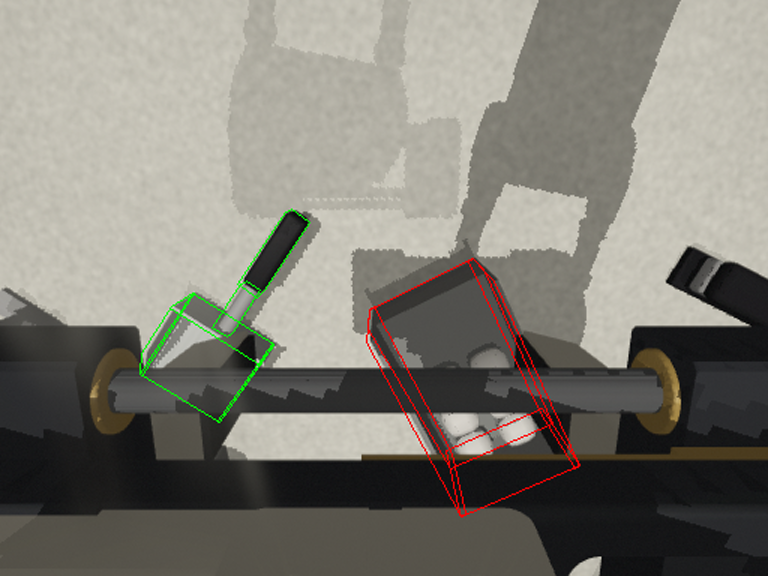

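View pics/w1o.png

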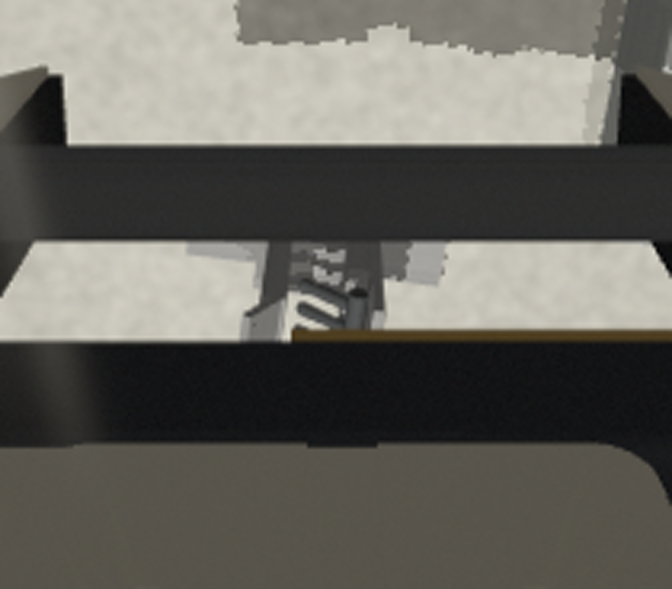

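The first wrist view shows the scoop model fits, but the hopper overlay is about 5 px off. The second shows the clip's flare at left (255,320) and the jaw hinge at right (358,295), so clip +y is about world +y and clip +x points away from the robot. I need clearer views with the objects under the camera.

```bash
cat > s4.py <<'E'
from plan import *; from vis import *
def q(yaw): return tool([0,0,0],[0,0,0],yaw)[1]
w={}
for n,p,y in(("clip",(.70,-.145,.20),-.32),("hopper",(.62,.30,.25),.77)):
    movep(p,q(y)); w[n]=read_camera("wrist"); d=trace("wrist",n); np.save(f"pics/v_{n}.npy",w[n],allow_pickle=True)
    print(n,[(e["at"],e["confidence"],int(e["pixels"].sum()),ground(w[n],e["at"],.03)) for e in d],get_obs()["t"])
    if n=="hopper":
        cl=lambda k:cv2.morphologyEx(k.astype(np.uint8),cv2.MORPH_CLOSE,np.ones((21,21)))
        kw=cl(d[0]["pixels"]); t=read_camera("top"); dt=near(t,"top",n); s=read_camera("scene"); ds=near(s,"scene",n,(.548,.235))
        v=[(w[n],kw)]; v2=[(c,cl(e["pixels"])) for c,e in((t,dt),(s,ds)) if e]
        for vv in(v,v2,v2[:1],v2[1:]): 
            if vv: r=fit(n,vv,(.548,.2355),[.77]); print(np.round(r,4))
        np.save("pics/hw.npy",kw)
im=w["clip"]["color"]; a=np.array(ground(w["clip"],(0,0))); c=proj(w["clip"],np.array([[.625,-.124,.04]]))[0].astype(int); print(c)
x0=max(c[0]-70,0);y0=max(c[1]-55,0); print(x0,y0); cv2.imwrite("pics/vc.png",cv2.resize(im[y0:y0+110,x0:x0+140],None,fx=5,fy=5,interpolation=2))
im=w["hopper"]["color"].copy(); r=fit("hopper",v,(.548,.2355),[.77])
for p,col in((r[1:],(0,0,255)),((.5484,.2355,.7703),(0,255,0))):
    for X in M["hopper"]: cv2.polylines(im,[cv2.convexHull(proj(w["hopper"],W(p,X)).astype(np.float32)).round().astype(np.int32)],1,col,1)
cv2.imwrite("pics/vh.png",cv2.resize(im,None,fx=1.5,fy=1.5,interpolation=2))
E
python3 s4.py
```

```text
clip [([246.4, 104.7], 0.93, 1925, array([ 0.6261131 , -0.13002771,  0.03      ]))] 5.6333
hopper [([264.7, 61.8], 0.88, 13280, array([0.52726228, 0.22100486, 0.03      ])), ([245.5, 139.6], 0.75, 609, array([0.60409675, 0.26452633, 0.03      ]))] 7.4
[0.1883 0.5461 0.2368 0.7654]
[0.0686 0.5471 0.2352 0.7611]
[0.0687 0.5478 0.2362 0.7682]
[0.0624 0.5477 0.233  0.7705]
[251 101]
181 46
```

View pics/vc.png

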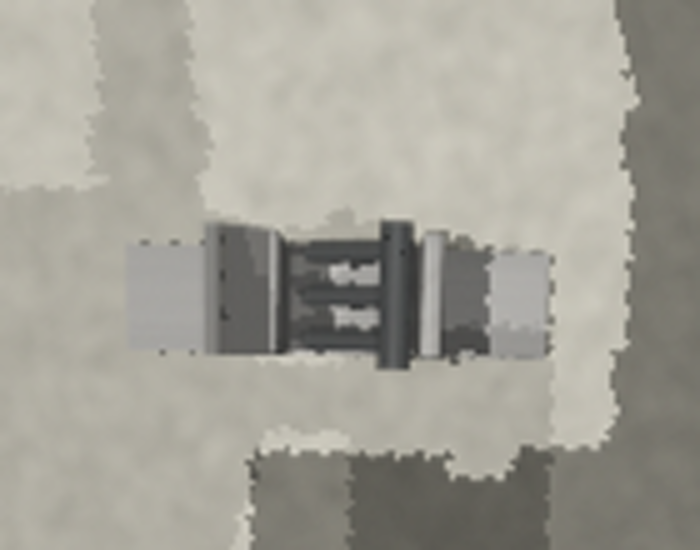

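View pics/vh.png

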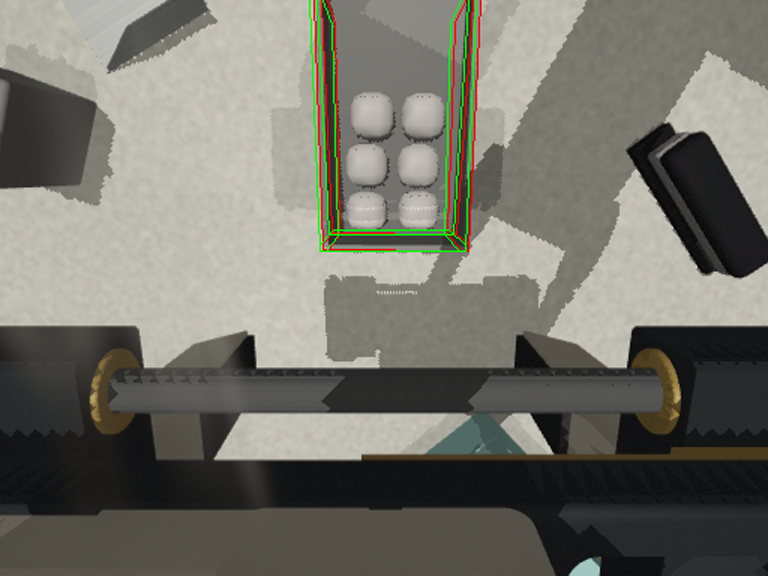

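The clip view shows the jaw hinge tube centred at crop (397,295) and the base plate from (127,297) to (550,302). The hopper overlay matches within about 2 px, with six erasers in a 2x3 grid against the low wall.

```bash
cat > s5.py <<'E'
from vis import *
w=np.load("pics/v_clip.npy",allow_pickle=True).item()
f=lambda u,v,z: ground(w,(181+u/5-.4,46+v/5-.4),z)[:2]
a,b=f(127,297,.003),f(550,302,.003); d=(b-a); print("plate",a,b,np.hypot(*d),"yaw",np.arctan2(-d[0],d[1]))
t,u=f(397,222,.060),f(397,368,.060); d=u-t; yt=np.arctan2(d[1],d[0]); print("tube",t,u,np.hypot(*d),yt)
y=-.32; h=f(397,295,.06); print("hinge->origin",h-.012*np.array([-np.sin(y),np.cos(y)]),"plate mid",(a+b)/2)
for u_ in(205,218,270,285,422,445): print(u_,[((f(u_,295,z)-h)@[-np.sin(y),np.cos(y)]+.012).round(4) for z in(.04,.062,.073)])
E
python3 s5.py
cat > s6.py <<'E'
from plan import *
S=(.5708,.0297,-.322)
p,q=tool([S[0],S[1],0.0],[0,0,0],S[2]); up=p+[0,0,.08]
movep(up,q); print(move_straight(p,speed=.12,max_force=15)); close(60)
o=get_obs(); print(o["t"],o["grip_width"],o["grip_force"],o["ee_pos"],p,o["wrist_force"])
move_straight(p+[0,0,.11],speed=.2); o=get_obs(); print(o["t"],o["wrist_force"],o["torque"],o["joints"].round(2))
E
python3 s6.py
```

```text
plate [ 0.6118069  -0.17202389] [ 0.64132769 -0.08578791] 0.09114890034456001 yaw -0.3298216716734485
tube [ 0.61901259 -0.11379353] [ 0.64317554 -0.12168534] 0.02541906312832011 -0.31568565224807243
hinge->origin [ 0.62718922 -0.12908778] plate mid [ 0.62656729 -0.1289059 ]
205 [np.float64(-0.0248), np.float64(-0.0225), np.float64(-0.0213)]
218 [np.float64(-0.0223), np.float64(-0.0202), np.float64(-0.0191)]
270 [np.float64(-0.0123), np.float64(-0.0108), np.float64(-0.0101)]
285 [np.float64(-0.0094), np.float64(-0.0081), np.float64(-0.0075)]
422 [np.float64(0.017), np.float64(0.0165), np.float64(0.0162)]
445 [np.float64(0.0215), np.float64(0.0206), np.float64(0.0202)]
False
10.7583 0.017402631263358222 59.89986062049866 [0.50251355 0.05247166 0.01297981] [0.50250048 0.05248544 0.013     ] [ 0.35907273 -0.29061906 -0.50621598]
11.4583 [-0.32503155 -0.82650054 -2.52505086] [ 0.07289599  0.14989861 -0.01356056] [-0.05  0.42  1.73  0.    1.   -1.3 ]
```

```bash
cat >> plan.py <<'E'
HP=np.array([.5472,.2355,0]);HY=.766
def H(x,z,y=0): return HP+[x*np.cos(HY)-y*np.sin(HY),x*np.sin(HY)+y*np.cos(HY),z]
def fl(x): return .0419-x*.1763
def hop(x,z,deg): return tool(H(x,z),LIP,HY,np.radians(deg))
E
cat > s7.py <<'E'
from plan import *; from vis import *
movep(*hop(-.045,.13,13)); 
p,q=hop(-.045,fl(-.045)+.012,13); move_straight(p,q,speed=.2)
p,q=hop(-.045,fl(-.045)-.006,13); hit=move_straight(p,q,speed=.03,max_force=3)
o=get_obs(); dz=o["ee_pos"][2]-hop(-.045,fl(-.045),13)[0][2]; print("hit",hit,"dz",dz,o["t"],o["wrist_force"])
dz=np.clip(dz,-.004,.004)
p,q=hop(.077,fl(.077)+dz,13); print(move_straight(p,q,speed=.08,max_force=25))
o=get_obs(); print(o["t"],o["wrist_force"],o["torque"],(o["ee_pos"]-p).round(4))
w=read_camera("top"); s=read_camera("scene"); cv2.imwrite("pics/t7.png",w["color"]); cv2.imwrite("pics/s7.png",s["color"])
a=proj(w,H(0,.06)[None])[0].astype(int); b=proj(s,H(0,.06)[None])[0].astype(int); print(a,b)
c=lambda im,k:cv2.resize(im[k[1]-50:k[1]+50,k[0]-50:k[0]+50],(390,390),interpolation=2)
cv2.imwrite("pics/c7.png",np.hstack([c(w["color"],a),c(s["color"],b)]))
E
python3 s7.py
```

```text
hit True dz -0.0026026585812078673 13.275 [-0.61459918  1.66876537  2.36966217]
False
14.975 [-2.75936036 -2.65408283  4.98611714] [0.13686951 0.01979698 0.01157787] [ 0.0003  0.0006 -0.0003]
[165 183] [303 177]
```

View pics/c7.png

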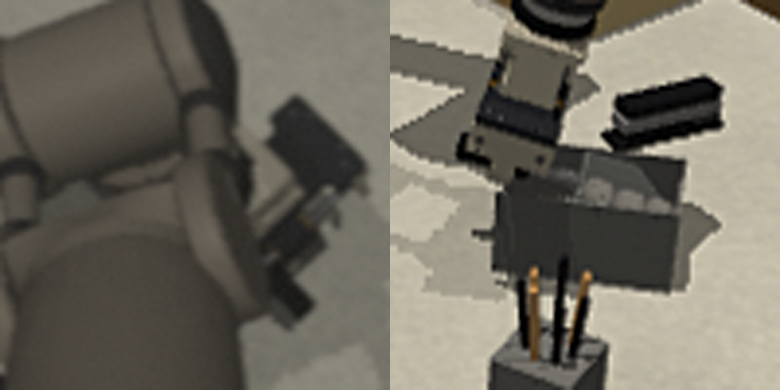

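The top view is blocked by the arm. The scene crop (right half) shows the scoop in the hopper with erasers on the pan near (610,190). Next I'll curl and lift.

```bash
cat > s8.py <<'E'
from plan import *; from vis import *
for x,z,d,v in((.076,.042,5,.06),(.074,.060,-5,.06),(.070,.088,-15,.06),(.066,.115,-18,.08),(.06,.20,-18,.15)):
    p,q=hop(x,z,d); print(move_straight(p,q,speed=v,max_force=30))
o=get_obs(); print(o["t"],o["wrist_force"],o["torque"],o["joints"].round(2))
s=read_camera("scene"); cv2.imwrite("pics/s8.png",s["color"]); t=read_camera("top"); cv2.imwrite("pics/t8.png",t["color"])
print([(e["at"],e["confidence"],int(e["pixels"].sum())) for e in trace("scene","eraser0")],[(e["at"],e["confidence"],int(e["pixels"].sum())) for e in trace("top","eraser0")])
b=proj(s,H(0.02,.12)[None])[0].astype(int); im=s["color"][b[1]-60:b[1]+60,b[0]-70:b[0]+70]; cv2.imwrite("pics/c8.png",cv2.resize(im,None,fx=4.5,fy=4.5,interpolation=2))
E
python3 s8.py
```

```text
False
False
False
False
False
17.2667 [-0.23036904  0.31698957 -2.40844925] [-0.33429754  0.48058812  0.02250931] [ 0.05  0.24  1.93  0.3   0.76 -2.48]
[([318.4, 143.8], 0.51, 23), ([319.8, 143.0], 0.47, 42)] [([152.7, 184.6], 0.64, 109), ([147.0, 178.2], 0.56, 113), ([158.4, 170.5], 0.46, 569), ([167.0, 173.9], 0.44, 97), ([140.1, 162.7], 0.41, 113), ([152.9, 155.2], 0.4, 135)]
```

View pics/c8.png

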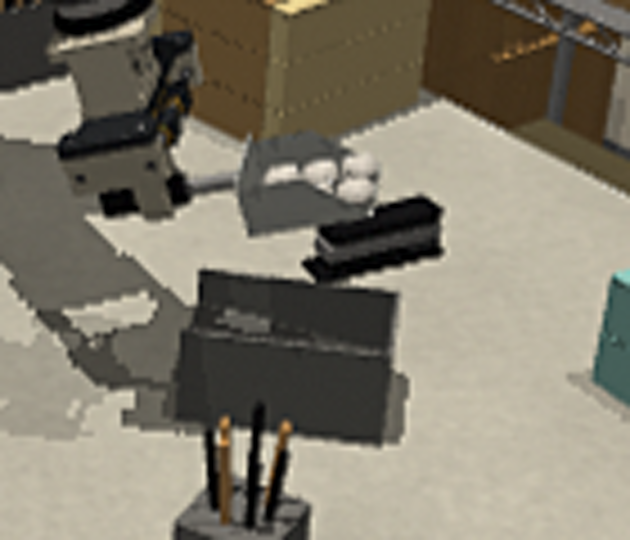

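All six erasers are in the pan, at around (320,175) in the crop, and the hopper is empty. The front ones sit near the lip, so I'll pitch back more and plan the dump path.

```bash
cat > s9.py <<'E'
from plan import *
for d in(-24,-28,-32,-36): print(d,ik(*hop(.06,.20,d)))
import bench
T=np.array([.5687,-.3915])
for h in (-140,-120,-100,-80,-20,0,10,20,30,40,50):
  for z in(.075,.09):
    hr=np.radians(h); c=np.r_[T-.02*np.array([np.cos(hr),np.sin(hr)]),z]
    r=[(th,ik(*tool(c,LIP,hr,np.radians(th)))) for th in range(-30,80,10)]
    print(h,z,"".join(f" {t}:{'-' if j is None else np.round(j[3:],1).tolist()}" for t,j in r))
E
python3 s9.py
```

```text
-24 [ 0.00410463  0.24482475  2.02352568  0.50231809  0.62261449 -2.70741057]
-28 [-0.02500079  0.26112198  2.08125445  0.69210624  0.55048349 -2.91470416]
-32 None
-36 [-0.07953528  0.32237738  2.18498851  1.21129194  0.48917174  2.80433917]
-140 0.075  -30:[-0.4, 1.7, 0.6] -20:[-0.3, 1.5, 0.6] -10:[-0.2, 1.4, 0.5] 0:[-0.0, 1.3, 0.4] 10:[0.2, 1.3, 0.3] 20:[0.4, 1.2, 0.1] 30:[0.6, 1.2, -0.0] 40:[0.7, 1.3, -0.2] 50:[0.9, 1.3, -0.3] 60:[1.1, 1.4, -0.5] 70:[1.2, 1.5, -0.6]
-140 0.09  -30:[-0.4, 1.7, 0.6] -20:[-0.3, 1.6, 0.6] -10:[-0.2, 1.5, 0.5] 0:[-0.0, 1.4, 0.4] 10:[0.2, 1.3, 0.3] 20:[0.4, 1.3, 0.2] 30:[0.5, 1.3, -0.0] 40:[0.7, 1.3, -0.2] 50:[0.9, 1.4, -0.3] 60:[1.0, 1.5, -0.4] 70:[1.2, 1.6, -0.5]
-120 0.075  -30:[-0.5, 1.3, 0.5] -20:[-0.4, 1.2, 0.4] -10:[-0.2, 1.2, 0.2] 0:[-0.0, 1.2, 0.1] 10:[0.2, 1.3, -0.1] 20:[0.4, 1.3, -0.2] 30:[0.5, 1.4, -0.3] 40:[0.7, 1.5, -0.4] 50:[0.8, 1.6, -0.5] 60:[0.9, 1.8, -0.5] 70:[1.0, 1.9, -0.5]
-120 0.09  -30:[-0.5, 1.3, 0.5] -20:[-0.4, 1.3, 0.4] -10:[-0.2, 1.2, 0.2] 0:[-0.0, 1.2, 0.1] 10:[0.2, 1.3, -0.1] 20:[0.4, 1.3, -0.2] 30:[0.5, 1.4, -0.3] 40:[0.7
[... 3235 characters left out ...]
.2, 1.2, -3.1] 20:[-0.4, 1.3, -3.0] 30:[-0.5, 1.4, -2.9] 40:[-0.7, 1.5, -2.8] 50:[-0.8, 1.6, -2.7] 60:[-0.9, 1.8, -2.7] 70:-
40 0.09  -30:[0.5, 1.2, 2.6] -20:[0.4, 1.2, 2.7] -10:[0.2, 1.2, 2.9] 0:[-0.0, 1.2, 3.0] 10:- 20:[-0.4, 1.3, -3.0] 30:[-0.5, 1.4, -2.9] 40:[-0.7, 1.5, -2.8] 50:[-0.8, 1.7, -2.7] 60:[-1.0, 1.8, -2.7] 70:-
50 0.075  -30:[0.5, 1.4, 2.5] -20:[0.3, 1.3, 2.6] -10:[0.2, 1.2, 2.7] 0:[-0.0, 1.2, 2.9] 10:[-0.2, 1.2, 3.0] 20:- 30:[-0.5, 1.3, -3.0] 40:[-0.7, 1.4, -2.9] 50:[-0.9, 1.5, -2.8] 60:- 70:-
50 0.09  -30:[0.5, 1.4, 2.5] -20:[0.3, 1.3, 2.6] -10:[0.2, 1.3, 2.7] 0:[-0.0, 1.2, 2.9] 10:[-0.2, 1.2, 3.0] 20:- 30:[-0.5, 1.3, -3.0] 40:[-0.7, 1.4, -2.9] 50:[-0.9, 1.5, -2.8] 60:- 70:-
```

```bash
cat > s10.py <<'E'
from plan import *
import sys
T=np.array([.5687,-.3915]); PAN=np.array([.05,0,0]); hT=np.radians(-100)
p0=H(.06,.2)[:2]-.045*np.array([np.cos(HY),np.sin(HY)])
pT=T-.065*np.array([np.cos(hT),np.sin(hT)])
pol=lambda p:np.array([np.arctan2(p[1],p[0]),np.hypot(*p)])
def way(s,N,deg,z):
    a,r=pol(p0)*(1-s)+pol(pT)*s
    return tool([r*np.cos(a),r*np.sin(a),z],PAN,HY*(1-s)+hT*s,np.radians(deg))
if __name__=="__main__":
  for deg in(-16,-20,-22):
    for z in(.20,.24):
        print(deg,z)
        for s in np.linspace(0,1,9):
            j=ik(*way(s,8,deg,z)); print("  ",None if j is None else np.round(j,2))
E
python3 s10.py
```

```text
-16 0.2
   [ 0.06  0.22  1.88  0.24  0.84 -2.42]
   [ 0.04  0.2   1.9   0.16  0.78 -2.09]
   [ 0.02  0.21  1.9   0.05  0.76 -1.72]
   [ 0.    0.24  1.86 -0.07  0.77 -1.35]
   [-0.02  0.28  1.79 -0.17  0.82 -1.  ]
   [-0.07  0.34  1.7  -0.24  0.9  -0.7 ]
   [-0.13  0.42  1.59 -0.28  1.   -0.45]
   [-0.22  0.49  1.46 -0.29  1.11 -0.24]
   [-0.32  0.58  1.31 -0.29  1.23 -0.05]
-16 0.24
   [ 0.06  0.17  1.82  0.22  0.95 -2.39]
   [ 0.04  0.15  1.84  0.14  0.9  -2.06]
   [ 0.02  0.16  1.83  0.04  0.87 -1.71]
   [ 0.    0.19  1.79 -0.06  0.88 -1.36]
   [-0.02  0.24  1.73 -0.16  0.93 -1.02]
   [-0.07  0.3   1.64 -0.22  1.   -0.73]
   [-0.13  0.38  1.53 -0.26  1.09 -0.48]
   [-0.22  0.46  1.4  -0.28  1.2  -0.26]
   [-0.32  0.55  1.25 -0.29  1.31 -0.07]
-20 0.2
   [ 0.03  0.21  1.95  0.34  0.75 -2.53]
   [ 0.01  0.19  1.97  0.23  0.67 -2.17]
   [ 0.01  0.2   1.96  0.07  0.64 -1.74]
   [ 0.01  0.23  1.92 -0.11  0.65 -1.31]
   [-0.    0.28  1.85 -0.25  0.72 -0.92]
   [-0.04  0.34  1.75 -0.33  0.82 -0.61]
   [-0.1   0.42  1.63 -0.37  0.94 -0.36]
   [-0.18  0.5   1.49 -0.38  1.07 -0.15]
   [-0.29
[... 464 characters left out ...]
0.    0.19  2.    0.28  0.62 -2.22]
   [ 0.01  0.19  2.    0.09  0.57 -1.76]
   [ 0.02  0.22  1.96 -0.13  0.59 -1.28]
   [ 0.01  0.28  1.88 -0.29  0.66 -0.87]
   [-0.03  0.34  1.78 -0.38  0.78 -0.55]
   [-0.09  0.42  1.65 -0.42  0.91 -0.3 ]
   [-0.17  0.51  1.5  -0.42  1.05 -0.11]
   [-0.27  0.6   1.34 -0.41  1.2   0.05]
-22 0.24
   [ 0.01  0.15  1.92  0.36  0.82 -2.54]
   [ 0.    0.13  1.94  0.24  0.73 -2.17]
   [ 0.01  0.14  1.94  0.07  0.69 -1.75]
   [ 0.02  0.17  1.9  -0.11  0.7  -1.31]
   [ 0.01  0.22  1.82 -0.26  0.77 -0.92]
   [-0.03  0.3   1.72 -0.35  0.87 -0.6 ]
   [-0.09  0.38  1.6  -0.39  1.   -0.35]
   [-0.17  0.47  1.45 -0.4   1.13 -0.15]
   [-0.27  0.57  1.28 -0.4   1.28  0.02]
```

```bash
cat > s11.py <<'E'
from s10 import *; from vis import *
move_straight(*way(0,8,-22,.24),speed=.08); print(get_obs()["t"])
for s in(.2,.4,.6,.8,1): move_straight(*way(s,8,-22,.24),speed=.11)
o=get_obs(); print(o["t"],o["wrist_force"],o["torque"])
s=read_camera("scene"); t=read_camera("top"); cv2.imwrite("pics/s11.png",s["color"])
for n in("top","scene"): print(n,[(np.round(e["at"]),round(e["confidence"],2),int(e["pixels"].sum())) for e in trace(n,"eraser0")])
X=np.array([[*pT,.24]]); print(proj(t,X),proj(s,X))
c=lambda c_:(lambda im,k:cv2.resize(im[k[1]-45:k[1]+45,k[0]-45:k[0]+45],(390,390),interpolation=2))(c_["color"],proj(c_,X)[0].astype(int))
cv2.imwrite("pics/c11.png",np.hstack([c(t),c(s)]))
E
python3 s11.py
```

```text
18.1833
22.6 [-0.66305615  0.40751624 -3.04704363] [ 0.53509342 -0.05399115  0.02312352]
top [(array([392., 164.]), 0.68, 126), (array([394., 146.]), 0.61, 146), (array([366., 157.]), 0.59, 111), (array([379., 161.]), 0.5, 101)]
scene [(array([148., 186.]), 0.63, 87), (array([170., 179.]), 0.39, 42)]
[[381.560546   155.03982684]] [[154.26229736 186.4189513 ]]
```

View pics/c11.png

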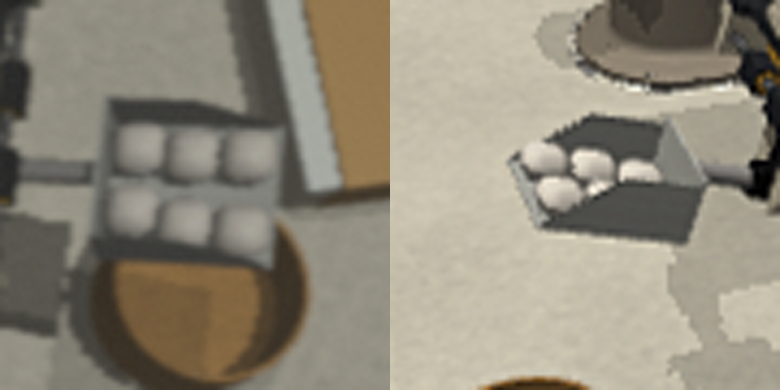

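The top view (left) shows all six erasers in the pan in two columns, with the pan over the tub.

```bash
cat > s12.py <<'E'
from s10 import *; from vis import *
c=lambda z:np.r_[T-.02*np.array([np.cos(hT),np.sin(hT)]),z]
for d,z,v in((-5,.15,.15),(8,.092,.1),(25,.078,.1),(45,.074,.1),(70,.074,.1)):
    move_straight(*tool(c(z),LIP,hT,np.radians(d)),speed=v)
sleep(.5); o=get_obs(); print(o["t"],o["wrist_force"],o["torque"])
for d,z,v in((45,.10,.2),(0,.16,.2)): move_straight(*tool(c(z),LIP,hT,np.radians(d)),speed=v)
o=get_obs(); print(o["t"],o["wrist_force"],o["joints"].round(2))
t=read_camera("top"); s=read_camera("scene")
for n in("top","scene"): print(n,[(np.round(e["at"]),round(e["confidence"],2),int(e["pixels"].sum())) for e in trace(n,"eraser0")])
k=proj(t,np.array([[*T,.07]]))[0].astype(int); a=t["color"][k[1]-50:k[1]+50,k[0]-50:k[0]+50]
k=proj(s,np.array([[*T,.09]]))[0].astype(int); b=s["color"][k[1]-50:k[1]+50,k[0]-50:k[0]+50]
cv2.imwrite("pics/c12.png",cv2.resize(np.hstack([a,b]),None,fx=4,fy=4,interpolation=2))
E
python3 s12.py
```

```text
26.3083 [-0.03689956  0.04592833 -2.27465462] [-0.81606701  0.2387532   0.00847387]
27.825 [-0.24690163 -0.62186313 -2.14191299] [-0.46  0.59  1.27  0.    1.28 -0.28]
top [(array([392., 186.]), 0.57, 72), (array([379., 189.]), 0.5, 83)]
scene [(array([139., 243.]), 0.62, 43), (array([139., 248.]), 0.45, 17), (array([123., 255.]), 0.43, 39)]
```

View pics/c12.png

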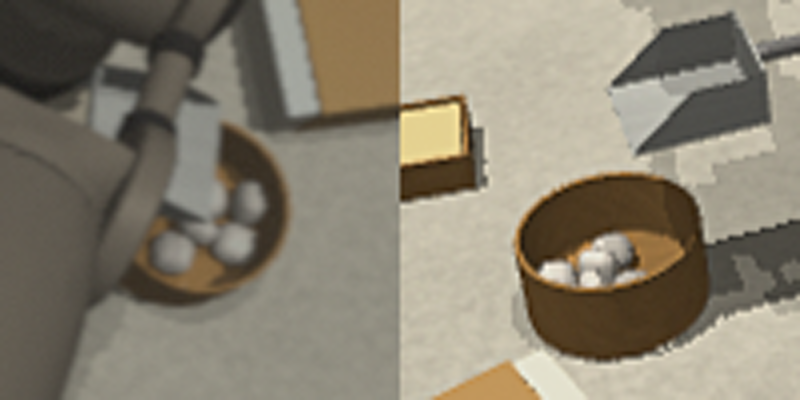

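The scoop is empty, the erasers are in the tub around (600,265), and none show on the bench. Next is the clip.

```bash
cat > s13.py <<'E'
from plan import *; from vis import *
CP=np.array([.6269,-.1290]); CY=-.32
pose=lambda z:tool(np.r_[CP,z],NECK,CY)
movep(*pose(.16)); movep(*pose(.10)); sleep(.2)
o=get_obs(); print(o["t"],o["wrist_force"],o["torque"])
s=read_camera("scene"); d=trace("scene","scoop")
M["scoop"]=[X+[0,0,.07] for X in M["scoop"]]
sc=CP+.025*np.array([np.cos(CY),np.sin(CY)])
if d: print("inhand fit",d[0]["confidence"],np.round(fit("scoop",[(s,d[0]["pixels"])],sc,[CY]),4),"expected",sc,CY)
for z,v in((.066,.08),(.045,.03),(.0295,.03)):
    hit=move_straight(*pose(z),speed=v,max_force=25); o=get_obs()
    print(z,hit,o["t"],o["wrist_force"].round(2),o["torque"].round(2),(o["ee_pos"]-pose(z)[0]).round(4))
    if hit: break
s=read_camera("scene"); t=read_camera("top")
k=proj(s,np.array([[.66,-.13,.04]]))[0].astype(int); b=s["color"][k[1]-45:k[1]+45,k[0]-65:k[0]+65]
cv2.imwrite("pics/c13.png",cv2.resize(b,None,fx=6,fy=6,interpolation=2))
E
python3 s13.py
```

```text
29.7583 [-0.20537548 -0.3597364  -1.933848  ] [0.04252406 0.09326104 0.00416229]
inhand fit 0.77 [ 0.0929  0.6491 -0.1374 -0.3206] expected [ 0.65063089 -0.13686416] -0.32
0.066 False 30.4333 [ 0.37 -0.48 -2.5 ] [0.04 0.06 0.06] [ 0.     -0.     -0.0002]
0.045 False 31.2833 [ 0.75 -5.69 -0.47] [-0.89  0.08 -0.32] [-0.0001 -0.0004 -0.0002]
0.0295 False 31.95 [-4.45  0.94  5.64] [-0.09  0.52 -0.02] [-0.0008  0.0009 -0.0001]
```

All 10 picture views are used, so from here I'll verify numerically. Forces say the neck passed the jaw and sits at the bottom, so I'll let go and check.

```bash
cat > s14.py <<'E'
from plan import *; from vis import *
CP=np.array([.6269,-.1290]); CY=-.32
release(); p=get_obs()["ee_pos"]; q=None
move_straight(p+[0,0,.12],speed=.15)
movep(np.array([.45,.15,.3]),get_obs()["eef_rot"])
o=get_obs(); print(o["t"],o["wrist_force"])
sc=CP+.025*np.array([np.cos(CY),np.sin(CY)]); M0=M["scoop"]
for n in("scene","top"):
    c=read_camera(n); d=trace(n,"scoop"); print(n,[(e["at"],e["confidence"],int(e["pixels"].sum())) for e in d])
    d=[e for e in d if np.hypot(*(ground(c,e["at"],.03)[:2]-sc))<.09]
    if not d: continue
    k=d[0]["pixels"]
    for pt in(-8,-4,0,4):
        for z in(0,.01,.02):
            R=Ro.from_euler("y",pt,degrees=True); g=np.array([-.025,0,.03])
            M["scoop"]=[R.apply(X-g)+g+[0,0,z] for X in M0]
            print(pt,z,np.round(fit("scoop",[(c,k)],sc,[CY]),4))
    print("erasers",[(np.round(e["at"]),round(e["confidence"],2),ground(c,e["at"],.03).round(3)[:2]) for e in trace(n,"eraser0")])
print("expected",sc)
E
python3 s14.py
```

```text
35.5333 [-0.03178006 -0.43129539 -0.34549059]
scene [([232.5, 248.3], 0.68, 1079)]
-8 0 [ 0.1224  0.6602 -0.1424 -0.3473]
-8 0.01 [ 0.1167  0.6678 -0.1468 -0.3499]
-8 0.02 [ 0.1127  0.678  -0.1535 -0.3431]
-4 0 [ 0.0917  0.6547 -0.1396 -0.3257]
-4 0.01 [ 0.0888  0.6639 -0.1454 -0.331 ]
-4 0.02 [ 0.0932  0.6741 -0.1511 -0.3312]
0 0 [ 0.09    0.6502 -0.1373 -0.316 ]
0 0.01 [ 0.0964  0.6598 -0.1427 -0.3265]
0 0.02 [ 0.1081  0.669  -0.1486 -0.3336]
4 0 [ 0.1097  0.6468 -0.1357 -0.3057]
4 0.01 [ 0.1164  0.6556 -0.1409 -0.3056]
4 0.02 [ 0.1303  0.665  -0.1467 -0.3089]
erasers [(array([126., 254.]), 0.63, array([ 0.556, -0.428])), (array([140., 246.]), 0.58, array([ 0.543, -0.381])), (array([138., 250.]), 0.47, array([ 0.555, -0.394]))]
top [([299.7, 142.6], 0.9, 930)]
-8 0 [ 0.1727  0.6449 -0.1348 -0.3183]
-8 0.01 [ 0.1873  0.6424 -0.1334 -0.3087]
-8 0.02 [ 0.2001  0.6384 -0.1317 -0.3152]
-4 0 [ 0.1545  0.6476 -0.1356 -0.3087]
-4 0.01 [ 0.1675  0.6422 -0.1338 -0.3176]
-4 0.02 [ 0.1806  0.6421 -0.1332 -0.3104]
0 0 [ 0.1349  0.6504 -0.1368 -0.3196]
0 0.01 [ 0.1478  0.6472 -0.1352 -0.3155]
0 0.02 [ 0.1598  0.6451 -0.1348 -0.323 ]
4 0 [ 0.1238  0.6543 -0.1381 -0.3228]
4 0.01 [ 0.1275  0.6513 -0.1362 -0.3144]
4 0.02 [ 0.1357  0.6473 -0.1351 -0.3144]
erasers [(array([383., 174.]), 0.56, array([ 0.581, -0.399])), (array([376., 185.]), 0.48, array([ 0.548, -0.377])), (array([294., 145.]), 0.48, array([ 0.671, -0.137])), (array([392., 188.]), 0.44, array([ 0.541, -0.421])), (array([385., 173.]), 0.37, array([ 0.585, -0.406])), (array([385., 183.]), 0.36, array([ 0.555, -0.404]))]
expected [ 0.65063089 -0.13686416]
```

```bash
python3 -c "
from bench import *
print(finish_job())"
```

```text
the job is handed in; nothing more can be done
None
```

All six erasers were scooped and tipped into the tub. The empty scoop was pressed into the fork clip with its pan on the +x side and let go. The bystanders weren't touched, and the job was handed in at about 36 s; the final seating was confirmed by camera fits, not by eye.

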